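# Sweep glaze test pucks through the gate into the sample slot

### The arm

A 7-joint arm with a two-finger parallel gripper is mounted at the origin on the work surface. World frame = base frame: x ahead of the robot, y to its left, z up, the work surface at z = 0. Lengths are in m, angles in rad, forces in N, time in s.
With the tool pointing down it reaches from about 0.35 to 0.9 m from the base axis. Payload 7.2 kg.
Tool frame: the origin (TCP) lies midway between the tips of the shut fingers; the grasp point (between the pads) lies ctrl.hold_point_z behind it (ctrl.hold_point_z is the distance from the TCP to the grasp point, in m); z points along the fingers, y is the direction in which the jaws open and shut (so a half turn about z gives the same grasp; the last joint's range is limited). The gripper opens to 85 mm and grips with 20 to 120 N. Pads are 22 mm wide; open, the fingers measure 114 mm over their backs; the gripper's body (76 mm by 85 mm) begins 54 mm behind the grasp point. The pads swing forward as they close: fully open they stand 13 mm farther back than shut.
Start: joints at [-1.185, 0.411, -0.013, 1.596, 0.006, 1.134, -0.082], TCP at [0.274, 0.562, 0.231] pointing down, gripper open.
Joint ranges: [-2.95, 2.95], [-0.29, 1.99], [-1.47, 1.44], [0.14, 2.54], [-1.03, 4.17], [0.13, 1.85], [-2.86, 2.86]. Speed limits (rad/s): [2.39, 2.39, 3.01, 3.01, 3.14, 3.14, 3.14].

### API

Orientations are given as [roll, pitch, yaw] about the fixed x, y, z axes, in that order (R = Rz(yaw) Ry(pitch) Rx(roll)).
In Python, from station import readout, imaging, workorder, ctrl gives the robot as it stands.
- The arm moves only by the shell command python3 -m inch 'ROWS' [OPENING] [FORCE]. ROWS is JSON, one flat list of numbers, 4 for each row, row after row: the shift along the tool's x, y, z in units of 40 mm (1.0 is 40 mm), then the turn about the tool's z in units of 5 degrees (1.0 is 5 degrees). A call has 1 to 8 rows; each row shifts and turns the commanded pose from where the row before left it, along the tool's axes as they then stand; what a row does not reach is not made up. A row lasts 1/8 s, in which the tool goes at most 62.5 mm and 10.7 degrees, less where a joint would pass 70% of its speed; a pose out of reach is approached as far as the arm can. A call is refused whole if a number of a shift passes 1 or a number of a turn 1, either way. A call with a gripper value outside its range is refused whole. OPENING is the finger opening in mm, from 0 to 85.4, set as the call begins (- or left out, the last holds). The fingers move at their own pace and stop on an object; FORCE is the grip in N (left out, the last holds). Time passes only in rows, so rows that do not move let the fingers close. It gives the time, the measured TCP pose, the force and the opening at its end, in the units of the state.
- readout.sense(): the state, without advancing time (a new reading comes with each control period).
- imaging.camera(name): name is "scene" or "top"; returns the picture (400x640x3 uint8, red, green, blue); there is no depth.
- imaging.camera_params(name): a dict with "fovy" (degrees; the focal length in pixels is half the picture's height over the tangent of half this angle, whatever the lens; pixels are square), "cx", "cy" (the principal point, pixels), "k1" (the pictures are not rectified: a ray, as slopes to the right and down, at radius r is drawn at 1 + k1 r^2 times it, then the intrinsics apply), "extrinsics" (4x4, takes a point from camera to world coordinates). Camera axes: x right, y down, z forward; pixel columns grow to the right and rows downward; lengths in m; the calibration is good to about 2 mm. A picture is of the moment at which its call begins. camera_params takes no time and is no camera call.
- workorder.hand_in(): hands the job in, once; it reports no verdict.
The state is a dict: "time_s": time; "qpos": joint angles; "qvel": joint speeds; "tau": joint torques, N m; "tool_pos": TCP position; "tcp_rot": TCP orientation; "force": force on the tool from outside, world axes, zero at the start; "torque": the same for the moment, N m; "opening": finger opening in m.
Only numpy, scipy, OpenCV 4.12 (cv2) and the standard library are available. Lean on these libraries where they do the work, as an engineer would, in place of code of your own. Each camera call takes 0.05 s, during which the arm holds its last target. There are 200 camera calls.

### The job

Load the sample slot of the sorting tray: with your fingertips, gently push the three glazed test pucks along the tray floor, one at a time, through the brass gate into the slot, first the white one, then the yellow, then the blue, so that all three end up fully past the gate in single file. Only push them: do not pinch, lift or tip them. Leave the terracotta prop and the small jar on the tray where they stand.

Things in the scene. Friction and masses are not known exactly. Their poses are not given: they have to be found in the camera images.
- tray: fixed grey tray with low dark walls. Origin on the table, mid-width; x across, y towards the slot, z up. Floor 12 mm above the table; all walls 9 mm high (tops at 21 mm), lower than the pucks (tops at 32 mm): fingertips can pass over them while pushing a puck's upper half. Open field x -107..107, y -197..-40 mm; then two slanting walls run from x +-111, y -40 to the gate
- gate (a point): middle of the brass gate, on the tray floor (tray x 0, y 35 mm); the gate is 42 mm wide in x and runs from tray y 30 to 40 mm, as low as the walls (9 mm)
- slot_end (a point): foot of the slot's end wall, middle, on the tray floor (tray x 0, y 165 mm). The slot is 44 mm wide, centred on tray x 0, from the gate (y 40 mm) to here; it holds three pucks in single file with 17 mm to spare
- white: glaze test puck, an upright disc 36 mm across and 20 mm tall, 40 g or so, white glaze over a 5 mm terracotta foot, loose on the tray floor; origin at the centre of its underside, z up
- yellow: glaze test puck, an upright disc 36 mm across and 20 mm tall, 40 g or so, yellow glaze over a 5 mm terracotta foot, loose on the tray floor; origin at the centre of its underside, z up
- blue: glaze test puck, an upright disc 36 mm across and 20 mm tall, 40 g or so, blue glaze over a 5 mm terracotta foot, loose on the tray floor; origin at the centre of its underside, z up
- prop: terracotta kiln prop, loose upright round post 26 mm across, 45 mm tall, in a corner of the tray's field away from the gate; origin at the centre of its underside; leave alone
- jar: small amber glaze jar with black cap, 30 mm across, 42 mm tall, loose, in the other corner of the field; origin under its centre; leave alone

How it is judged:
By the outcome, as a careful person would: the job done as asked, in the order asked, and still so for the second after the job is handed in, with the robot touching nothing.
It also fails if it takes over 72 s, if anything falls off the work surface, if the arm or the gripper's body presses on something with over 40 N, if the wrist force passes 120 N, or if a joint passes its speed limit or range.

## Working session

There is one attempt and no reset: what is moved stays moved. The work goes in short steps, Python scripts to look and compute and a shell command to move; the robot and the scene stay as the last step left them, time stands still between calls to the robot, and variables do not carry over. Pictures are saved under pics/ and viewed, about 8 in all and at most 12, crops included, and the job is handed in when it is done.

```bash
ls; mkdir -p pics
python3 - <<'E'
from station import readout, imaging, workorder, ctrl
import cv2
s=readout.sense();print({k:s[k] for k in('time_s','tool_pos','tcp_rot','force','opening')},ctrl.hold_point_z)
for n in('scene','top'):
    print(imaging.camera_params(n)); cv2.imwrite(f'pics/{n}0.png',imaging.camera(n)[:,:,::-1])
E
```

```text
pics
{'time_s': 0.0, 'tool_pos': array([0.27381786, 0.56127015, 0.23042429]), 'tcp_rot': array([-3.13995880e+00,  1.39934202e-04,  2.68781272e+00]), 'force': array([-0.55878595, -0.58868445, -0.25994503]), 'opening': 0.08520964306782901} 0.0187
{'fovy': 46.358100364389244, 'cx': 324.98551927849593, 'cy': 203.23437875664638, 'k1': -0.014895301753353445, 'extrinsics': array([[-0.74956886,  0.52218212, -0.40678294,  0.86983741],
       [ 0.66175066,  0.60532372, -0.44234517,  0.31446461],
       [ 0.01525062, -0.60075704, -0.79928618,  0.63275527],
       [ 0.        ,  0.        ,  0.        ,  1.        ]])}
{'fovy': 57.62748251649591, 'cx': 317.81511721188247, 'cy': 202.30915621209505, 'k1': -0.06264619455304248, 'extrinsics': array([[-0.02702912, -0.99808746,  0.05559533,  0.53776886],
       [-0.9984006 ,  0.02419134, -0.05109811,  0.03305687],
       [ 0.04965545, -0.05688754, -0.997145  ,  0.70334041],
       [ 0.        ,  0.        ,  0.        ,  1.        ]])}
```

View pics/top0.png

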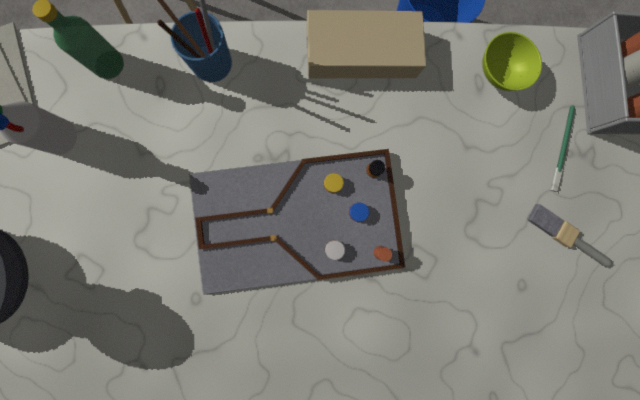

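View pics/scene0.png

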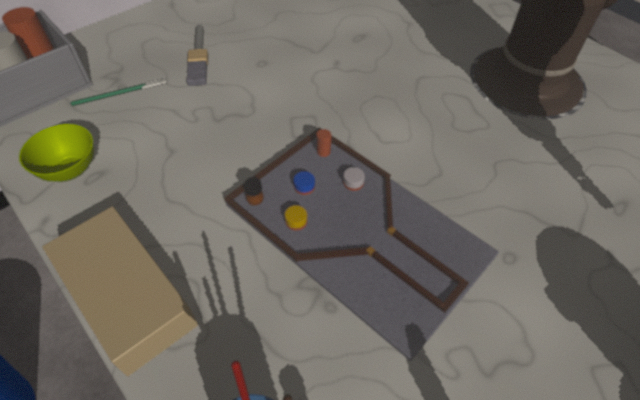

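```bash
cat > h.py <<'E'
import numpy as np, cv2
from station import readout, imaging
def ray(n,px):
    p=imaging.camera_params(n); f=200/np.tan(np.radians(p['fovy']/2))
    K=np.array([[f,0,p['cx']],[0,f,p['cy']],[0,0,1]])
    u=cv2.undistortPoints(np.array(px,float).reshape(-1,1,2),K,np.array([p['k1'],0,0,0.]))[:,0]
    E=p['extrinsics']; return E[:3,3],np.c_[u,np.ones(len(u))]@E[:3,:3].T
def plane(n,px,z):
    o,d=ray(n,px); return o+d*((z-o[2])/d[:,2])[:,None]
HSV={'yellow':((20,120,60),(35,255,255)),'blue':((105,120,50),(125,255,255)),'white':((0,0,120),(180,60,255)),
 'prop':((0,120,60),(12,255,255)),'brass':((8,90,110),(19,255,255))}
def blobs(img,c,roi,amin=10):
    x0,y0,x1,y1=roi; h=cv2.cvtColor(img[y0:y1,x0:x1],cv2.COLOR_RGB2HSV)
    m=cv2.inRange(h,*HSV[c]); k,_,st,ce=cv2.connectedComponentsWithStats(m)
    return sorted([(int(st[i,4]),(ce[i]+[x0,y0]).round(1)) for i in range(1,k) if st[i,4]>=amin],key=lambda a:-a[0])[:4]
ROI={'top':(195,150,405,290),'scene':(225,130,470,310)}
E
python3 - <<'E'
from h import *
for n in('top','scene'):
    im=cv2.imread(f'pics/{n}0.png')[:,:,::-1].copy()
    for c in HSV:
        for a,p in blobs(im,c,ROI[n]): print(n,c,a,p,plane(n,[p],.028 if c!='brass' else .021)[0][:2].round(4))
im=cv2.imread('pics/top0.png')[145:300,185:415]
cv2.imwrite('pics/crop.png',cv2.resize(im,None,fx=3.4,fy=3.4,interpolation=cv2.INTER_CUBIC))
E
```

```text
top yellow 293 [333.3 182.5] [ 0.6119 -0.0316]
top blue 287 [359.  211.7] [ 0.5559 -0.0782]
top white 2122 [254.3 157.4] [0.6622 0.1147]
top white 1297 [353.4 283.8] [ 0.4225 -0.0635]
top white 305 [334.  249.5] [ 0.487  -0.0292]
top white 267 [197.3 267.9] [0.4606 0.2225]
top prop 341 [218.8 230.6] [0.5277 0.1821]
top prop 202 [382.7 253.2] [ 0.4772 -0.1205]
top prop 189 [394.7 210.8] [ 0.5559 -0.1462]
top prop 180 [351.2 272.6] [ 0.4433 -0.06  ]
top brass 193 [382.5 253.3] [ 0.4764 -0.1217]
top brass 26 [269.3 209.9] [0.5638 0.0893]
top brass 25 [272.8 237. ] [0.5131 0.0838]
scene yellow 414 [295.5 216. ] [ 0.6142 -0.0318]
scene blue 334 [303.7 181.1] [ 0.5584 -0.0784]
scene white 7196 [421.8 163.6] [0.3775 0.0251]
scene white 5566 [263.6 272.6] [0.7132 0.0161]
scene white 2250 [250.8 148.8] [ 0.5817 -0.1964]
scene white 298 [354.5 177.4] [ 0.488  -0.0286]
scene prop 295 [323.7 142.1] [ 0.4729 -0.1248]
scene prop 94 [255.  198.8] [ 0.6423 -0.1014]
scene brass 138 [324.6 141.4] [ 0.4658 -0.1301]
scene brass 34 [299.1 226.7] [ 0.6201 -0.0161]
scene brass 10 [370.2 249.7] [0.565  0.0876]
```

View pics/crop.png

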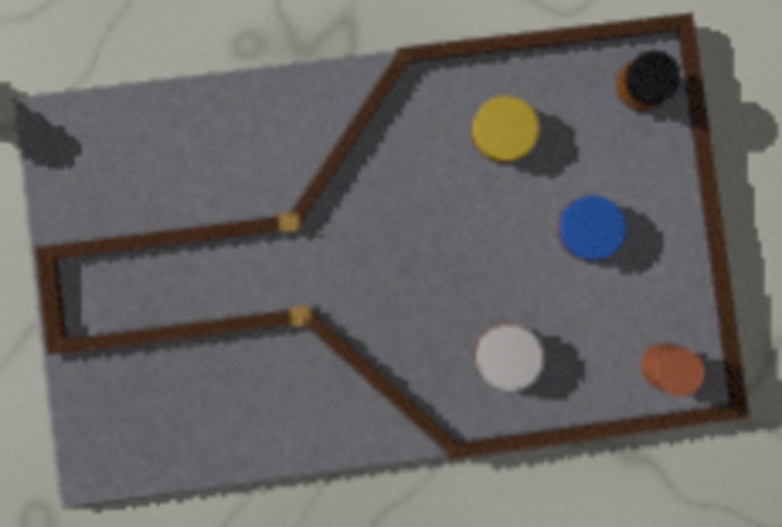

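```bash
cat > fit.py <<'E'
from h import *
c=np.array([[38,248],[50,352],[690,14],[747,413],[400,48],[455,457]])/3.4+[185,145]
P=plane('top',c,.021)[:,:2]; B=plane('top',[[269.3,209.9],[272.8,237]],.021)[:,:2]
print(P.round(4).tolist())
a=(P[0]+P[1])/2; b=(P[2]+P[3])/2; y=(a-b)/np.linalg.norm(a-b); print('len',np.linalg.norm(a-b),'ang',np.degrees(np.arctan2(-y[0],y[1])))
for u,v in((0,1),(2,3)): d=P[u]-P[v]; print('x ang',np.degrees(np.arctan2(d[1],d[0])),np.linalg.norm(d))
x=np.array([y[1],-y[0]])
# origin: y from ends (outer) symmetric: 165+t, -197-t -> mid -16 ; brass mid y=35
o1=(a+b)/2+.016*y; o2=B.mean(0)-.035*y; print(o1,o2)
E
python3 fit.py
```

```text
[[0.5522, 0.2253], [0.4954, 0.2195], [0.675, -0.1397], [0.45, -0.1635], [0.6584, 0.0246], [0.4318, 0.0001]]
len 0.3760179588627045 ang 5.910265239851708
x ang 5.889272482141217 0.0571221495201882
x ang 6.041364805771267 0.22624393957126704
[0.54149147 0.05130808] [0.54206957 0.05171555]
```

```bash
cat >> h.py <<'E'
O=np.array([.5418,.0515]); A=np.radians(5.95); RT=np.array([[np.cos(A),-np.sin(A)],[np.sin(A),np.cos(A)]])
def tray(p): return (np.asarray(p)[...,:2]-O)@RT*1e3
def need(tx,ty,z,ang):   # tray mm, tray push heading deg -> turn units, then shift units in tool axes at that heading
    s=readout.sense(); r,_,yw=s['tcp_rot']; yt=np.radians(ang)+A
    d=O+RT@[tx/1e3,ty/1e3]-s['tool_pos'][:2]
    turn=(yw-yt+np.pi)%(2*np.pi)-np.pi
    c,n=np.cos(yt),np.sin(yt)
    print('t',s['time_s'],'at',tray(s['tool_pos']).round(1),s['tool_pos'][2].round(4),'head',np.degrees(yw-A).round(2),'F',s['force'].round(1),'| turn',(np.degrees(turn)/5).round(2),'shift',((np.array([c*d[0]+n*d[1],n*d[0]-c*d[1],s['tool_pos'][2]-z]))/.04).round(3))
def look(tag=None):
    for n in ('top','scene'):
        im=imaging.camera(n)
        if tag: cv2.imwrite(f'pics/{n}{tag}.png',im[:,:,::-1])
        for c,z in(('white',.030),('yellow',.030),('blue',.030)):
            for a,p in blobs(im,c,ROI[n],60):
                if a<600: print(n,c,a,tray(plane(n,[p],z)[0]).round(1))
E
python3 -m inch '[0,0,0,1, 0,0,0,1, 0,0,0,1, 0,0,0,1, 0,0,0,1, 0,0,0,1, 0,0,0,1, 0,0,0,1]' 24 20
python3 -m inch '[0,0,0,1, 0,0,0,1, 0,0,0,1, 0,0,0,1, 0,0,0,1, 0,0,0,1, 0,0,0,1, 0,0,0,1]'
python3 -m inch '[0,0,0,1, 0,0,0,1, 0,0,0,1, 0,0,0,1, 0,0,0,0.9, 0,0,0,0, 0,0,0,0]'
python3 - <<'E'
from h import *
need(-89.8,-100.6,.08,43.6)
im=cv2.imread('pics/top0.png')[:,:,::-1].copy()
print('jar',tray(plane('top',[[185+652/3.4,145+78/3.4]],.042)[0]),'prop',tray(plane('top',[[382.7,253.2]],.035)[0]))
for n in('top','scene'):
  im=cv2.imread(f'pics/{n}0.png')[:,:,::-1].copy()
  for c in('white','yellow','blue'):
    for a,p in blobs(im,c,ROI[n],60):
      if a<600: print(n,c,a,tray(plane(n,[p],.030)[0]).round(1))
E
```

```text
time_s: 1.1
tool_pos: [0.2739, 0.5615, 0.2308]
tcp_rot: [-3.141, 0.001, 1.987]
force: [0.3, 0.4, 0.1]
opening: 0.0241
time_s: 2.1
tool_pos: [0.2739, 0.5615, 0.2308]
tcp_rot: [-3.142, 0.001, 1.289]
force: [1.0, 0.1, 0.1]
opening: 0.0239
time_s: 2.98
tool_pos: [0.2739, 0.5616, 0.231]
tcp_rot: [3.141, 0.0, 0.866]
force: [-0.2, 0.0, -0.1]
opening: 0.0239
t 2.975 at [-213.6  535.2] 0.231 head 43.65 F [-0.2  0.  -0.1] | turn 0.01 shift [-8.72  13.645  3.776]
jar [  76.51638436 -172.26667187] prop [ -81.31927629 -162.80742671]
top white 305 [-62.7 -74.5]
top white 267 [-62.9 177.9]
top yellow 293 [ 60.9 -89.7]
top blue 287 [   0.6 -130.2]
scene white 298 [-60.4 -73.1]
scene yellow 414 [ 64.4 -89.3]
scene blue 334 [   4.2 -129.7]
```

```bash
python3 -m inch '[-0.545,0.853,0,0, -0.545,0.853,0,0, -0.545,0.853,0,0, -0.545,0.853,0,0, -0.545,0.853,0,0, -0.545,0.853,0,0, -0.545,0.853,0,0, -0.545,0.853,0,0]' >/dev/null
python3 -m inch '[-0.545,0.853,0.4,0, -0.545,0.853,0.4,0, -0.545,0.853,0.4,0, -0.545,0.853,0.4,0, -0.545,0.853,0.4,0, -0.545,0.853,0.4,0, -0.545,0.853,0.4,0, -0.545,0.853,0.4,0]'
python3 -m inch '[0,0,0,0, 0,0,0,0]'
python3 - <<'E'
from h import *
need(-89.8,-100.6,.0245,43.6)
look('1')
im=cv2.imread('pics/top1.png')[145:300,255:415]
cv2.imwrite('pics/c1.png',cv2.resize(im,None,fx=3.5,fy=3.5))
E
```

```text
time_s: 4.97
tool_pos: [0.4631, -0.0592, 0.1029]
tcp_rot: [3.141, -0.0, 0.866]
force: [0.4, 1.4, -0.1]
opening: 0.0241
time_s: 5.22
tool_pos: [0.4624, -0.0578, 0.1033]
tcp_rot: [-3.141, 0.0, 0.864]
force: [0.5, 0.4, -0.3]
opening: 0.0241
t 5.225 at [ -90.3 -100.5] 0.1033 head 43.56 F [ 0.5  0.4 -0.3] | turn -0.01 shift [0.007 0.01  1.969]
top white 460 [-122.6  -20. ]
top white 327 [-62.6 -74.3]
top white 303 [-61.9 177.2]
top yellow 293 [ 60.7 -89.9]
top blue 287 [   0.6 -130.2]
scene white 311 [-60.6 -73.2]
scene yellow 416 [ 64.4 -89.3]
scene blue 334 [   3.9 -129.5]
```

View pics/c1.png

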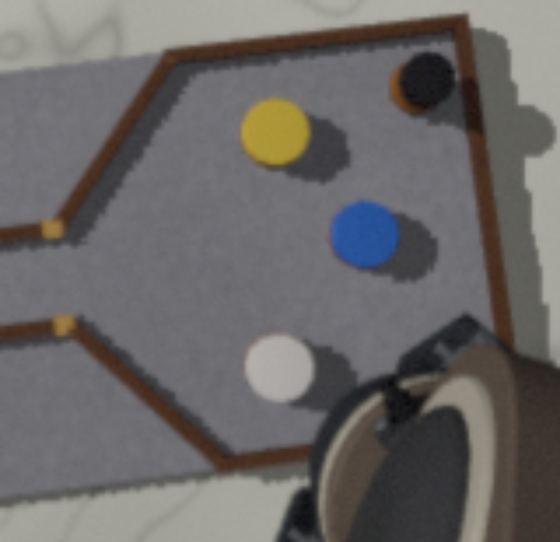

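```bash
python3 -m inch '[0,0,0.5,0, 0,0,0.5,0, 0,0,0.4,0, 0,0,0.3,0, 0,0,0.17,0, 0,0,0.1,0, 0,0,0,0]'
python3 - <<'E'
from h import *
need(-17.4,-31.6,.0245,43.6)
cv2.imwrite('pics/s2.png',cv2.resize(imaging.camera('scene')[110:310,220:480,::-1],None,fx=3,fy=3))
E
```

```text
time_s: 6.2
tool_pos: [0.4627, -0.0581, 0.0245]
tcp_rot: [3.142, -0.0, 0.864]
force: [0.2, 0.5, -0.4]
opening: 0.0238
t 6.2 at [ -90.1 -100.8] 0.0245 head 43.54 F [ 0.2  0.5 -0.4] | turn -0.01 shift [ 2.51e+00 -1.00e-03 -0.00e+00]
```

View pics/s2.png

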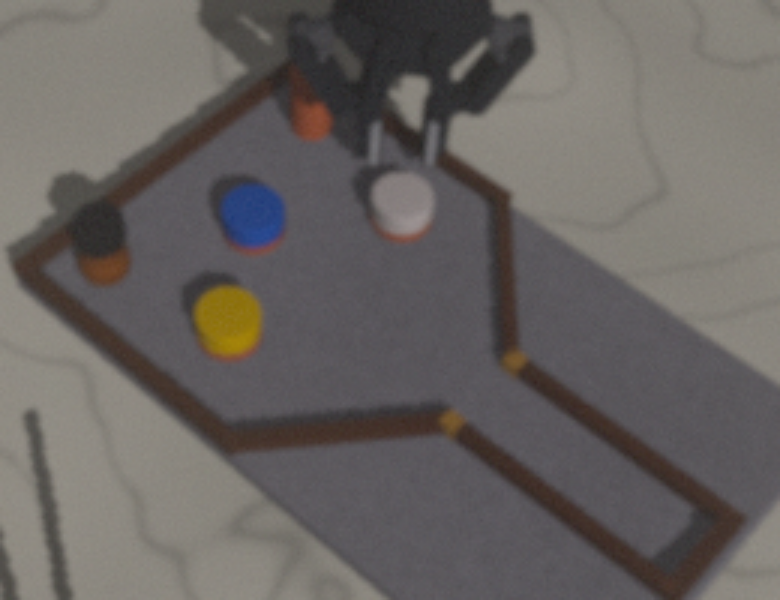

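```bash
python3 -m inch '[0.1,0,0,0, 0.2,0,0,0, 0.2,0,0,0, 0.2,0,0,0, 0.2,0,0,0, 0.2,0,0,0, 0.2,0,0,0, 0.2,0,0,0]'
python3 -m inch '[0.2,0,0,0, 0.2,0,0,0, 0.2,0,0,0, 0.2,0,0,0, 0.1,0,0,0, 0.1,0,0,0, 0,0,0,0]'
python3 - <<'E'
from h import *
need(0,-50,.0245,90)
look('3')
E
```

```text
time_s: 7.25
tool_pos: [0.5018, -0.012, 0.0244]
tcp_rot: [-3.142, 0.0, 0.864]
force: [-0.5, -0.6, 0.3]
opening: 0.0237
time_s: 8.12
tool_pos: [0.5277, 0.0182, 0.0244]
tcp_rot: [3.142, -0.0, 0.864]
force: [0.7, 0.1, -0.2]
opening: 0.024
t 8.125 at [-17.5 -31.6] 0.0244 head 43.56 F [ 0.7  0.1 -0.2] | turn -9.29 shift [-0.459  0.438 -0.001]
top white 591 [ -0.5 109.2]
top yellow 267 [ 61.9 -90.4]
scene white 374 [  2.6 -12. ]
scene yellow 416 [ 64.5 -89.2]
scene blue 320 [   5.  -129.4]
```

Run:
```python
from h import *
c=np.array([[514,357],[452,420],[744,519],[672,598],[230,447],[508,192]])/3+[220,110]
p=tray(plane('scene',c,.021)); print(p.round(1).tolist(), p[:2].mean(0),p[2:4].mean(0))
c=np.array([[38,248],[50,352],[690,14],[747,413],[400,48],[455,457]])/3.4+[185,145]
print('top',tray(plane('top',c,.021)).round(1).tolist(),tray(plane('top',[[269.3,209.9],[272.8,237]],.021)).round(1).tolist())
```

```text
[[-25.6, 33.8], [26.7, 34.4], [-27.2, 174.1], [31.4, 171.6], [115.1, -36.9], [-113.7, -38.8]] [ 0.56308614 34.05990295] [  2.11092021 172.852444  ]
top [[28.4, 171.8], [-28.8, 171.9], [112.7, -204.0], [-113.6, -204.3], [113.2, -38.8], [-114.7, -39.7]] [[25.8, 35.3], [-25.2, 35.1]]
```

```bash
python3 -m inch '[-0.3,0,0,0, 0,0,-0.5,0, 0,0,-0.5,-1, 0,0,0,-1, 0,0,0,-1, 0,0,0,-1, 0,0,0,-1, 0,0,0,-1]' >/dev/null
python3 -m inch '[0,0,0,-1, 0,0,0,-1, 0,0,0,-1, 0,0,0,-0.29, -0.12,0.34,0,0, -0.11,0.34,0,0, 0,0,0,0]'
python3 - <<'E'
from h import *
need(1,-49,.0245,90)
look('4')
E
```

```text
time_s: 10.1
tool_pos: [0.5493, 0.002, 0.0645]
tcp_rot: [3.141, 0.001, 1.674]
force: [-0.5, -0.0, -0.5]
opening: 0.0244
t 10.1 at [  2.4 -50. ] 0.0645 head 89.94 F [-0.5 -0.  -0.5] | turn -0.01 shift [ 0.025 -0.034  0.999]
top white 140 [ 117.3 -120.4]
scene white 376 [  2.6 -12. ]
scene yellow 414 [ 64.4 -89.3]
scene blue 290 [   6.5 -129.1]
```

```bash
python3 -m inch '[0,-0.03,0.4,0, 0,0,0.4,0, 0,0,0.2,0, 0.1,0,0,0, 0.2,0,0,0, 0.2,0,0,0, 0.2,0,0,0, 0.2,0,0,0]'
python3 -m inch '[0.2,0,0,0, 0.2,0,0,0, 0.2,0,0,0, 0.2,0,0,0, 0.2,0,0,0, 0.1,0,0,0, 0,0,0,0]'
python3 - <<'E'
from h import *
need(1,117,.0245,90)
look('5')
cv2.imwrite('pics/s5.png',cv2.resize(cv2.imread('pics/scene5.png')[110:310,220:480],None,fx=3,fy=3))
E
```

```text
time_s: 11.2
tool_pos: [0.5429, 0.0391, 0.0247]
tcp_rot: [3.141, -0.0, 1.675]
force: [0.2, -0.5, 0.4]
opening: 0.024
time_s: 12.08
tool_pos: [0.5382, 0.0824, 0.0245]
tcp_rot: [-3.142, -0.0, 1.675]
force: [-0.3, 0.8, 0.2]
opening: 0.024
t 12.075 at [-0.4 31.1] 0.0245 head 90.03 F [-0.3  0.8  0.2] | turn 0.01 shift [ 2.148e+00  3.400e-02 -1.000e-03]
top white 186 [-98.7  -9.8]
top yellow 292 [ 60.7 -89.7]
top blue 287 [   0.6 -130.2]
scene white 436 [-129.7 -135.4]
scene yellow 415 [ 64.6 -89.3]
scene blue 339 [   3.9 -129.5]
```

View pics/s5.png

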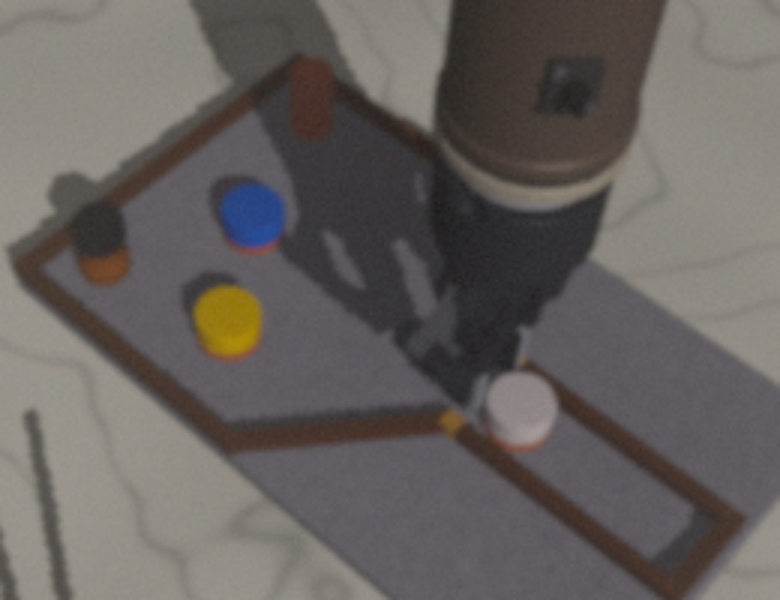

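```bash
python3 -m inch '[0.15,0.03,0,0, 0.2,0,0,0, 0.2,0,0,0, 0.2,0,0,0, 0.2,0,0,0, 0.2,0,0,0, 0.2,0,0,0, 0.2,0,0,0]'
python3 -m inch '[0.2,0,0,0, 0.2,0,0,0, 0.15,0,0,0, 0.1,0,0,0, 0.1,0,0,0, 0,0,0,0]'
python3 -m inch '[-0.3,0,0,0, 0,0,-0.5,0, 0,0,-0.5,0, 0,0,0,0]'
python3 - <<'E'
from h import *
need(88,-119,.0645,127.8)
look('6')
im=imaging.camera('scene'); print([ (a,p,tray(plane('scene',[p],.03)[0]).round(1)) for a,p in blobs(im,'white',(380,225,470,310),60)])
E
```

```text
time_s: 13.18
tool_pos: [0.533, 0.1443, 0.0245]
tcp_rot: [3.142, -0.0, 1.675]
force: [-0.7, -0.5, -0.3]
opening: 0.0241
time_s: 13.92
tool_pos: [0.5299, 0.1734, 0.0245]
tcp_rot: [-3.142, 0.0, 1.675]
force: [0.2, -0.1, 1.3]
opening: 0.0242
time_s: 14.42
tool_pos: [0.5323, 0.161, 0.0657]
tcp_rot: [3.139, -0.001, 1.674]
force: [0.1, 0.1, -0.6]
opening: 0.024
t 14.425 at [  1.9 109.9] 0.0657 head 89.94 F [ 0.1  0.1 -0.6] | turn -7.57 shift [-5.842 -1.807  0.031]
top white 330 [-121.4   -2. ]
top yellow 291 [ 60.7 -89.9]
top blue 284 [   0.6 -130.2]
scene white 470 [  2.6 148. ]
scene yellow 418 [ 64.4 -89.3]
scene blue 337 [   3.9 -129.5]
[(471, array([443. , 282.6]), array([  2.6, 148. ])), (205, array([463.4, 302. ]), array([  8.3, 186.2]))]
```

```bash
python3 -m inch '[0,0,0,-1, 0,0,0,-1, 0,0,0,-1, 0,0,0,-1, 0,0,0,-1, 0,0,0,-1, 0,0,0,-1, 0,0,0,-0.89]'
python3 - <<'E'
from h import *
need(85.3,-114.8,.0645,129.4)
E
```

```text
time_s: 15.58
tool_pos: [0.5306, 0.1614, 0.0634]
tcp_rot: [-3.14, -0.001, 2.366]
force: [-0.2, 0.1, -0.3]
opening: 0.0235
t 15.575 at [  0.2 110.4] 0.0634 head 129.6 F [-0.2  0.1 -0.3] | turn 0.04 shift [-5.701 -1.93  -0.026]
```

```bash
python3 -m inch '[-0.7,-0.24,0,0, -0.7,-0.24,0,0, -0.7,-0.24,0,0, -0.7,-0.24,0,0, -0.7,-0.24,0,0, -0.7,-0.24,0,0, -0.7,-0.24,0,0, -0.7,-0.24,0,0]'
python3 -m inch '[-0.1,-0.01,0,0, 0,0,0,0]'
python3 - <<'E'
from h import *
need(85.3,-114.8,.0245,129.4)
look('7')
E
```

```text
time_s: 16.58
tool_pos: [0.6364, -0.0512, 0.0632]
tcp_rot: [-3.141, -0.001, 2.363]
force: [-0.6, -0.7, 0.1]
opening: 0.0239
time_s: 16.82
tool_pos: [0.6387, -0.0529, 0.0635]
tcp_rot: [-3.141, -0.002, 2.363]
force: [-0.7, 0.6, 1.5]
opening: 0.0241
t 16.825 at [  85.5 -113.9] 0.0635 head 129.44 F [-0.7  0.6  1.5] | turn 0.01 shift [-0.014 -0.018  0.975]
top white 573 [-123.6  -28.7]
top yellow 292 [ 60.9 -89.9]
scene white 441 [  2.3 148.1]
scene white 285 [  73.9 -240.4]
scene yellow 414 [ 64.5 -89.2]
scene blue 340 [   3.9 -129.5]
```

```bash
python3 -m inch '[-0.01,-0.02,0.4,0, 0,0,0.4,0, 0,0,0.17,0, 0.1,0,0,0, 0.2,0,0,0, 0.2,0,0,0, 0.2,0,0,0, 0.2,0,0,0]'
python3 -m inch '[0.2,0,0,0, 0.2,0,0,0, 0.2,0,0,0, 0.2,0,0,0, 0.2,0,0,0, 0.2,0,0,0, 0.2,0,0,0, 0.2,0,0,0]'
python3 -m inch '[0.1,0,0,0, 0.05,0,0,0, 0,0,0,0]'
python3 - <<'E'
from h import *
need(17.8,-32.5,.0245,129.4)
look('8')
E
```

```text
time_s: 17.92
tool_pos: [0.6131, -0.0284, 0.026]
tcp_rot: [3.141, 0.0, 2.363]
force: [0.4, 0.3, 0.0]
opening: 0.0243
time_s: 18.92
tool_pos: [0.5674, 0.0164, 0.0257]
tcp_rot: [3.142, -0.0, 2.363]
force: [1.0, -1.7, 0.2]
opening: 0.0239
time_s: 19.3
tool_pos: [0.5635, 0.0202, 0.0257]
tcp_rot: [-3.142, -0.0, 2.363]
force: [-0.3, -0.6, 0.6]
opening: 0.0244
t 19.3 at [ 18.4 -33.3] 0.0257 head 129.45 F [-0.3 -0.6  0.6] | turn 0.01 shift [0.025 0.003 0.03 ]
top white 356 [  12.6 -182. ]
top white 343 [ 0.7 92.7]
scene white 449 [  2.4 148. ]
scene yellow 350 [  4.5 -11. ]
scene blue 298 [   4.7 -130.6]
```

```bash
python3 -m inch '[-0.3,0,0,0, 0,0,-0.5,0, 0,0,-0.5,1, 0,0,0,1, 0,0,0,1, 0,0,0,1, 0,0,0,1, 0,0,0,1]' >/dev/null
python3 -m inch '[0,0,0,1, 0,0,0,0.89, -0.09,-0.31,0,0, -0.09,-0.31,0,0, 0,0,0,0]'
python3 - <<'E'
from h import *
need(1.2,-50,.0245,90)
look('9')
E
```

```text
time_s: 21.02
tool_pos: [0.5469, 0.0011, 0.0658]
tcp_rot: [-3.141, -0.0, 1.674]
force: [0.5, 1.1, 0.8]
opening: 0.0241
t 21.025 at [ -0.2 -50.7] 0.0658 head 89.97 F [0.5 1.1 0.8] | turn -0.01 shift [0.017 0.035 1.032]
top white 311 [  0.2 147.4]
scene white 445 [  2.5 148.2]
scene yellow 420 [  5.5 -13.2]
scene blue 304 [   5.9 -129.7]
```

```bash
python3 -m inch '[0,0.05,0.4,0, 0,0,0.4,0, 0,0,0.23,0, 0.1,0,0,0, 0.2,0,0,0, 0.2,0,0,0, 0.2,0,0,0, 0.2,0,0,0]'
python3 -m inch '[0.2,0,0,0, 0.2,0,0,0, 0.2,0,0,0, 0.2,0,0,0, 0.2,0,0,0, 0.1,0,0,0, 0,0,0,0]'
python3 - <<'E'
from h import *
need(1,81.3,.0245,90)
im=imaging.camera('scene'); cv2.imwrite('pics/sA.png',cv2.resize(im[110:310,220:480,::-1],None,fx=3,fy=3))
E
```

```text
time_s: 22.12
tool_pos: [0.5465, 0.0389, 0.0247]
tcp_rot: [3.141, -0.0, 1.675]
force: [0.6, -0.4, -0.6]
opening: 0.0238
time_s: 23.0
tool_pos: [0.5418, 0.0823, 0.0245]
tcp_rot: [-3.142, -0.0, 1.675]
force: [0.6, -1.1, 0.4]
opening: 0.0244
t 23.0 at [ 3.2 30.6] 0.0245 head 90.03 F [ 0.6 -1.1  0.4] | turn 0.01 shift [ 1.268e+00 -5.500e-02 -1.000e-03]
```

View pics/sA.png

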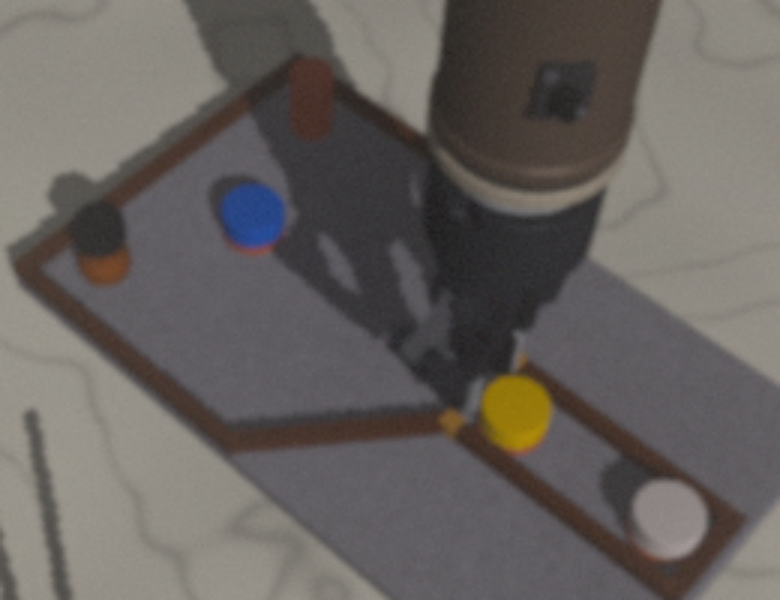

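```bash
python3 -m inch '[0.15,-0.04,0,0, 0.2,0,0,0, 0.2,0,0,0, 0.2,0,0,0, 0.2,0,0,0, 0.15,0,0,0, 0.1,0,0,0, 0.05,0,0,0]'
python3 -m inch '[0,0,0,0, -0.3,0,0,0, 0,0,-0.5,0, 0,0,-0.5,0, 0,0,0,0]'
python3 - <<'E'
from h import *
need(3.5,-163,.0645,90)
look('B')
E
```

```text
time_s: 24.05
tool_pos: [0.5351, 0.1316, 0.0245]
tcp_rot: [3.142, 0.0, 1.675]
force: [-0.4, -0.4, 0.7]
opening: 0.0237
time_s: 24.68
tool_pos: [0.5375, 0.1185, 0.0657]
tcp_rot: [3.139, -0.0, 1.673]
force: [0.1, -0.9, -0.0]
opening: 0.0237
t 24.675 at [ 2.7 67.1] 0.0657 head 89.93 F [ 0.1 -0.9 -0. ] | turn -0.01 shift [-5.753  0.021  0.03 ]
top white 568 [-124.2  -30.1]
top blue 286 [   0.6 -130.2]
scene yellow 520 [  3.4 105.3]
scene blue 341 [   3.9 -129.5]
```

```bash
python3 -m inch '[-0.72,0,0,0, -0.72,0,0,0, -0.72,0,0,0, -0.72,0,0,0, -0.72,0,0,0, -0.72,0,0,0, -0.72,0,0,0, -0.71,0,0,0]' >/dev/null
python3 -m inch '[0,0,0,0, 0,0,0,0]'
python3 - <<'E'
from h import *
need(3,-163,.0245,90)
look('C')
E
```

```text
time_s: 26.02
tool_pos: [0.5596, -0.1087, 0.0636]
tcp_rot: [-3.14, -0.001, 1.675]
force: [-1.0, -0.8, -0.1]
opening: 0.0242
t 26.025 at [   1.1 -161.2] 0.0636 head 90.0 F [-1.  -0.8 -0.1] | turn 0.0 shift [-0.045  0.048  0.978]
top yellow 317 [  0.7 104.5]
top blue 285 [   0.6 -130.2]
scene white 440 [  2.3 148.1]
scene yellow 514 [  3.5 105.6]
scene blue 342 [   3.8 -129.6]
```

```bash
python3 -m inch '[-0.04,0.03,0.4,0, 0,0,0.4,0, 0,0,0.18,0, 0.1,0,0,0, 0.2,0,0,0, 0.2,0,0,0, 0.2,0,0,0, 0.2,0,0,0]'
python3 -m inch '[0.2,0,0,0, 0.2,0,0,0, 0.2,0,0,0, 0.2,0,0,0, 0.2,0,0,0, 0.2,0,0,0, 0.2,0,0,0, 0.2,0,0,0]'
python3 -m inch '[0.2,0,0,0, 0.2,0,0,0, 0.1,0,0,0, 0,0,0,0]'
python3 - <<'E'
from h import *
need(1.5,39.5,.0245,90)
look('D')
E
```

```text
time_s: 27.12
tool_pos: [0.5579, -0.0742, 0.0255]
tcp_rot: [3.141, -0.0, 1.675]
force: [0.2, -0.3, 0.3]
opening: 0.0237
time_s: 28.12
tool_pos: [0.5511, -0.0108, 0.0253]
tcp_rot: [3.142, -0.0, 1.675]
force: [0.5, -1.5, 0.0]
opening: 0.0241
time_s: 28.62
tool_pos: [0.5491, 0.009, 0.0253]
tcp_rot: [-3.142, -0.0, 1.675]
force: [-0.6, -1.1, 0.5]
opening: 0.0242
t 28.625 at [  2.8 -43.1] 0.0253 head 90.03 F [-0.6 -1.1  0.5] | turn 0.01 shift [ 2.064 -0.033  0.019]
top white 347 [118.7 -86.6]
top white 309 [  0.2 147.6]
top yellow 316 [  0.7 104.5]
scene white 453 [  2.3 148.1]
scene yellow 517 [  3.6 105.7]
scene blue 394 [  5.1 -17.3]
```

```bash
python3 -m inch '[0.1,-0.02,0.02,0, 0.2,-0.01,0,0, 0.2,0,0,0, 0.2,0,0,0, 0.2,0,0,0, 0.2,0,0,0, 0.2,0,0,0, 0.2,0,0,0]'
python3 -m inch '[0.2,0,0,0, 0.2,0,0,0, 0.15,0,0,0, 0.1,0,0,0, 0.08,0,0,0, 0,0,0,0]'
python3 -m inch '[-0.3,0,0,0, 0,0,-0.5,0, 0,0,-0.5,0, -0.7,0,0,0, -0.7,0,0,0, -0.7,0,0,0, -0.7,0,-0.5,0, 0,0,-0.5,0]'
python3 -m inch '[-0.5,0,-0.5,0, -0.5,0,-0.5,0, 0,0,0,0]'
python3 - <<'E'
from h import *
look('E')
cv2.imwrite('pics/sE.png',cv2.resize(cv2.imread('pics/scene5.png' if 0 else 'pics/sceneE.png')[110:310,220:480],None,fx=3,fy=3))
E
```

```text
time_s: 29.72
tool_pos: [0.5416, 0.0687, 0.0245]
tcp_rot: [-3.142, 0.0, 1.675]
force: [0.1, -1.4, 0.9]
opening: 0.024
time_s: 30.48
tool_pos: [0.5386, 0.0974, 0.0244]
tcp_rot: [-3.142, -0.0, 1.675]
force: [-1.1, 0.1, -0.6]
opening: 0.0241
time_s: 31.48
tool_pos: [0.5511, -0.0305, 0.105]
tcp_rot: [-3.141, 0.002, 1.669]
force: [0.6, 1.2, 0.1]
opening: 0.0242
time_s: 31.85
tool_pos: [0.5563, -0.0687, 0.1459]
tcp_rot: [3.139, 0.001, 1.671]
force: [0.2, 1.2, -0.1]
opening: 0.0239
top yellow 310 [  0.6 106.7]
top blue 305 [ 0.9 70.5]
scene white 438 [  2.3 148.1]
scene yellow 498 [  3.3 107.2]
scene blue 436 [ 3.4 70.6]
```

View pics/sE.png

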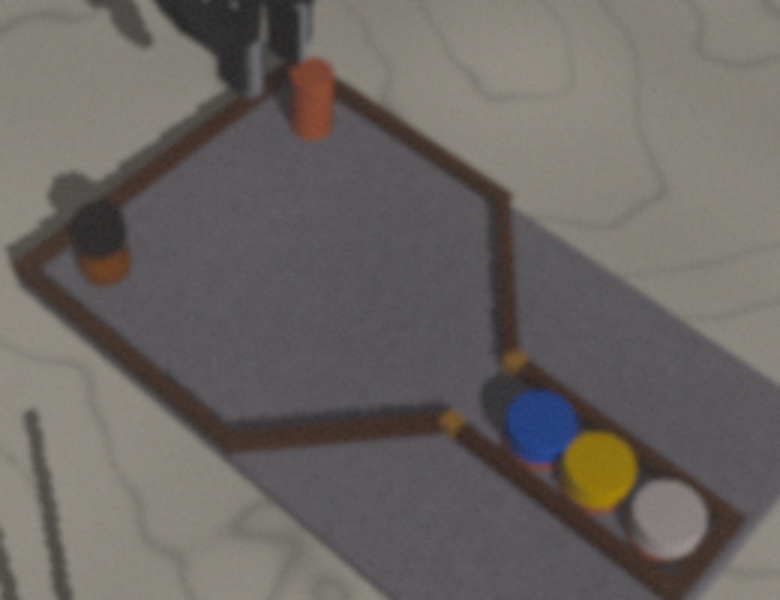

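```bash
python3 -c "
from station import workorder; print(workorder.hand_in())"
```

```text
the job is handed in; nothing more can be done
None
```

All three pucks are in the slot in single file, white deepest, then yellow, then blue, and the job was handed in at about 32 s. I pushed each one along the floor, held against two half-open fingertips (24 mm apart) just above wall height, with no pinching or lifting.

- **Puck positions:** in the last pictures the centres are at tray y of about 148 mm (white), 107 mm (yellow) and 70.5 mm (blue). Blue's trailing edge is at about 52 mm, some 12 mm past the gate's far side at 40 mm.
- **Prop and jar:** both look unmoved in the last picture.
- **Robot:** the wrist force stayed under about 2 N in the readings at the end of each move. The gripper was well clear of everything at hand-in.

**Disagreements:**
- The two cameras differed by 2–3 mm across the tray; I followed the scene camera, which matched the arm.
- White's 148 mm is about 1 mm beyond the 147 mm the end wall allows. That is within calibration error, and it means white is resting at or very near the wall.
- The top camera did not pick up white in the very last look. Its last reading, taken just before the final blue push, was 147.6 mm.

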